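# Brace a spare battery with the telescopic hold-down bar

### The job

Stand the small black-and-blue battery in the empty bay of the hold-down, upright and lengthwise between the bar's rubber foot and the end stop, setting it down rather than dropping it, and let go of it. Then press in the black snap button of the orange telescopic bar and slide the sleeve out slowly until you feel the button pop out in the next hole, and stop there, so that the foot holds the battery home against the end stop. Go gently: never haul on the sleeve while the button locks it. Leave everything else on the shelf where it is.

Things in the scene. Friction and masses are not known exactly. Their poses are not given: they have to be found in the camera images.
- battery_center (a point): the battery to load: black box with blue wrap and grey top, 43 mm wide (its x), 97 mm long (its y), 52 mm high, about 0.5 kg, standing on the shelf (surface at z 0.006 m), two small brass terminals up (6 mm more). The point is its centre, 26 mm above its underside; z up. Either end may face the stop.
- hold_down: battery hold-down: white steel strip 70 x 370 x 4 mm bolted to the shelf; origin on the shelf. y runs along the bar: anchor bracket (58 mm high) at y -0.158 with the fixed inner tube, orange sleeve (y -0.122 to 0.010 at the start), black rubber foot, empty bay, end stop at y 0.162. x points square to the bar, to the side with holes and button; z up. Bay floor 4 mm, bar axis 38 mm above the origin.
- bay (a point): where the battery's centre goes when set into the bay: mid-way between foot and stop (122 mm apart at the start, so the 97 mm battery has 25 mm to spare), on the middle line, 26 mm above the bay floor. Axes as the hold-down's; the battery's length lies along y.
- end_stop (a point): middle of the end stop's face, 30 mm above the shelf: an upright steel plate 66 mm wide, top 56 mm above the shelf, that the battery ends against. Two cheeks, 22 mm long, tops 34 mm above the shelf, stand 54 mm apart in front of it, leaving the 43 mm battery about 5 mm on each side.
- press_point (a point): point on the bar's axis inside the sleeve, level with the hole the button sits in at the start; rides with the sleeve. The sleeve is a square orange tube, 25 x 25 mm, along y, its axis 38 mm above the shelf; axes as the hold-down's. The button is in the sleeve's +x side, 12.5 mm from this point. A finger pad squeezed over it, the other on the sleeve's -x side, presses it and holds the sleeve at once.
- foot_face (a point): middle of the face of the sprung black rubber foot (40 x 40 mm) on the sleeve's end; it pushes the battery's end along; it gives way at 5 N, then 0.2 N more per mm, up to 19 mm
- hold_bar (a joint): how far the sleeve is slid out along +y from its starting hole (m); 0 at the start, about 1 mm of play either way, friction 2 to 4 N. The next hole (10 mm) is in a plate riveted on by hand, 27 to 41 mm from the first, different on every bar, so it has to be felt: the pull climbs to 7 to 13 N as the foot presses, and the sleeve stops dead when the button pops out.
- snap_button (a joint): how far the black snap button (9 mm across, cone nose, fixed along the bar in the inner tube) is pressed in (m): 0 = popped out, 5 mm proud, sleeve locked; 0.005 = flush with the sleeve; 0.007 = under the wall between holes. Spring 2 N out, 4 N flush. Pressed 4 mm or more, a pull of 5 to 8 N rides the hole's edge over the cone, and the wall then keeps the button down by itself.
- vent_cap: bystander: white plastic vent cap, round, 38 mm across and 24 mm high; origin at the middle of its underside
- busbar: bystander: flat copper busbar offcut 28 x 80 x 6 mm with two holes; origin at the middle of its underside
- fuse: bystander: squat brown glass fuse with steel end caps, standing, 25 mm across and 38 mm high; origin at the middle of its underside
- socket: bystander: steel wrench socket, standing, 26 mm across and 34 mm high; origin at the middle of its underside
- terminal_guard: bystander: yellow plastic terminal guard, an upturned channel 34 x 58 x 20 mm; origin at the middle of its underside
- spanner: bystander: steel spanner about 150 mm long, lying flat; origin at the middle of its underside
There are look-alikes about, which are no part of the job. Leave any pink or white look-alike of the part that bears battery_center alone.

How it is judged (in metres and radians):
On the way, in this order (a step that is already met when the one before it is completed fails the run):
1. the battery stands upright in the bay between foot and stop, lengthwise, and is let go (x of battery_center in the frame of hold_down between -0.008 and 0.008 m and z of battery_center in the frame of hold_down between 0.026 and 0.034 m and angle between battery_center's own z axis and vertical below 0.1 rad and angle between the y axis of battery_center and the y axis of hold_down, either way round below 0.15 rad and y of battery_center in the frame of hold_down between 0.085 and 0.1155 m and contact force between the fingers and battery below 0.1 N), for 0.2 s.
2. the snap button is pressed in and the sleeve is slid off its first hole (value of joint snap_button above 0.0045 m and value of joint hold_bar above 0.005 m), for 0.05 s.
At the end, for the whole second after the job is handed in: Button fully out (within 1.5 mm) in the next hole, sleeve 24.5 to 43 mm out; battery at rest, upright (6 deg) and lengthwise (9 deg) in the bay, within 8 mm of its middle line, its end within 2 mm of the stop, foot pressing on it with over 1 N (x of battery_center in the frame of hold_down between -0.008 and 0.008 m and z of battery_center in the frame of hold_down between 0.026 and 0.034 m and angle between battery_center's own z axis and vertical below 0.1 rad and angle between the y axis of battery_center and the y axis of hold_down, either way round below 0.15 rad and y of battery_center in the frame of hold_down between 0.1115 and 0.1155 m and value of joint hold_bar between 0.0245 and 0.043 m and value of joint snap_button below 0.0015 m and contact force between foot and battery above 1 N and linear speed of battery below 0.01 m/s); the robot touches nothing.
It fails at once if the sleeve is hauled against the snap button with more than 18 N (contact force between hold_bar and snap_button above 18 N).
It fails at once if the battery is dropped or flung (moving faster than 0.35 m/s out of the grip) (contact force between the fingers and battery below 0.1 N and linear speed of battery above 0.35 m/s).
It fails at once if the battery is knocked over (tilted by more than 40 degrees) (angle between battery_center's own z axis and vertical above 0.7 rad).
It fails at once if a bystander is moved by more than 20 mm (distance of any of vent_cap, busbar, fuse, socket, terminal_guard, spanner from where it was at the start of the episode above 0.02 m).
It also fails if it takes over 54 s, if anything falls off the work surface, if the arm or the gripper's body presses on something with over 40 N, if the wrist force passes 120 N, or if a joint passes its speed limit or range.

### The arm

A 7-joint arm with a two-finger parallel gripper is mounted at the origin on the work surface. World frame = base frame: x ahead of the robot, y to its left, z up, the work surface at z = 0. Lengths are in mm, angles in rad, forces in N, time in s.
With the tool pointing down it reaches from about 350 to 900 mm from the base axis. Payload 7.2 kg.
Tool frame: the origin (TCP) lies on the centre line of the jaws, within the pads' length; the fingertips stand 14 mm ahead of it and the grasp point (between the pads) lies 5 mm behind it (manip.nose_length is the distance from the TCP to the fingertips, in mm); z points along the fingers, y is the line along which they close (so a half turn about z gives the same grasp; the last joint's range is limited). The gripper opens to 85 mm and grips with 20 to 120 N. Pads are 22 mm wide; open, the fingers measure 114 mm over their backs; the gripper's body (76 mm by 85 mm) begins 54 mm behind the grasp point. The pads swing forward as they close: fully open they stand 13 mm farther back than shut.
Start: joints at [1.09, 0.411, -0.013, 1.596, 0.006, 1.134, -0.082], TCP at [250.723, -572.508, 245.297] pointing down, gripper open.
Joint ranges: [-2.95, 2.95], [-0.29, 1.99], [-1.47, 1.44], [0.14, 2.54], [-1.03, 4.17], [0.13, 1.85], [-2.86, 2.86]. Speed limits (rad/s): [2.39, 2.39, 3.01, 3.01, 3.14, 3.14, 3.14].

### API

Orientations are given as [roll, pitch, yaw] about the fixed x, y, z axes, in that order (R = Rz(yaw) Ry(pitch) Rx(roll)).
In Python, from cell import manip gives the robot as it stands. The module is installed in compiled form; this text tells all that it offers.
- The arm moves only by the tool play_rows, never from a script. Its argument "targets" is one flat list of numbers, 5 for each row, row after row: the opening, from 0 (shut) to 1 (fully open), then the shift along the world's x, y, z scaled (see below), then the turn about the world's z scaled (see below). In form: [claw, dx, dy, dz, spin, claw, dx, dy, dz, spin, ...]. A call has 1 to 20 rows; each row shifts and turns the commanded pose from where the row before left it; what a row does not reach is not made up. The controller multiplies each number of a shift by 50 mm and each number of a turn by 6 degrees. A row lasts 1/10 s, in which the tool goes at most 50 mm and 8.59 degrees, less where a joint would pass 70% of its speed; a pose out of reach is approached as far as the arm can. A call with a number of a shift or a turn outside -1 to 1 is refused whole. A call with a gripper value outside its range is refused whole. The fingers move at their own pace and stop on an object; "newtons" is the grip in N (left out, the last holds). Time passes only in rows, so rows that do not move let the fingers close. It gives the time, the measured TCP pose, the force, the opening and the grip force at its end, in the units of the state.
- manip.sense(): the state, without advancing time (a new reading comes with each control period).
- manip.capture(name): name is "scene" or "top" or "wrist"; returns a dict with "color" (480x640x3 uint8, red, green, blue), "range_z" (480x640 float32, mm along the optical axis (not along the pixel's ray), 0 where there is no reading), "vertical_fov" (degrees; the focal length in pixels is half the picture's height over the tangent of half this angle, whatever the lens; pixels are square), "cx", "cy" (the principal point, pixels), "pose" (4x4, takes a point from camera to world coordinates); the wrist camera has in their place "T_tool_cam" (4x4, takes a point from camera to tool coordinates, whose origin is the TCP and whose axes are the flange's). Camera axes: x right, y down, z forward; pixel columns grow to the right and rows downward; lengths in mm; the calibration is good to about 2 mm. A picture is of the moment at which its call begins: read the wrist's pose just before it.
- manip.job_done(): hands the job in; it is judged then, once.
The state is a dict: "clock": time; "joints": joint angles; "dq": joint speeds; "joint_efforts": joint torques, N m; "tool_pos": TCP position; "tcp_rot": TCP orientation; "ft_force": force on the tool from outside, world axes, zero at the start; "moment": the same for the moment, N m; "grip_width": finger opening in mm; "grip_force": force on a finger pad.
Only numpy, scipy, OpenCV 4.12 (cv2) and the standard library are available. Lean on these libraries where they do the work, as an engineer would, in place of code of your own. Each camera call takes 0.05 s, during which the arm holds its last target. There are 200 camera calls.

## Working session

There is one attempt and no reset: what is moved stays moved. The work goes in short steps, Python scripts to look and compute and a tool call to move; the robot and the scene stay as the last step left them, time stands still between calls to the robot, and variables do not carry over. Pictures are saved under pics/ and viewed, at most 10 in all, crops included, and the job is handed in when it is done.

Besides the shell and the picture viewer there is one more tool, called after "Request:" by a JSON object that holds its "method" and its "body", one argument or row to a line. play_rows: Moves the arm, as the interface text tells. Shifts and turns lie within -1 to 1; 1 stands for 50 mm of shift or 6 degrees of turn. Its arguments: {"type":"object","properties":{"targets":{"type":"array","items":{"type":"number"}},"newtons":{"type":"number"}},"required":["targets"]}

```bash
mkdir -p pics; cat > h.py <<'E'
import numpy as np, cv2
from cell import manip
def K(c):
    f=240/np.tan(np.radians(c["vertical_fov"])/2); return f,c["cx"],c["cy"]
def pts(c,pose=None):
    f,cx,cy=K(c); v,u=np.mgrid[0:480,0:640]; z=c["range_z"]
    P=np.stack([(u-cx)/f*z,(v-cy)/f*z,z,np.ones_like(z)],-1)
    return (P@(c["pose"] if pose is None else pose).T)[...,:3]
def save(n,im): cv2.imwrite("pics/"+n+".png",cv2.cvtColor(im,cv2.COLOR_RGB2BGR))
E
python3 - <<'E'
from h import *
print(manip.sense())
for n in("top","scene"):
    c=manip.capture(n); np.savez(n+".npz",**c); save(n,c["color"]); print(K(c),c["pose"])
E
```

```text
{'clock': 0.0, 'joints': array([ 1.08981637,  0.41191544, -0.01275263,  1.59705277,  0.0055811 ,
        1.13426866, -0.0821939 ]), 'dq': array([ 8.37825516e-04,  6.01528129e-04, -1.65658989e-03, -9.96025985e-05,
       -8.51312483e-05, -9.95171672e-04,  8.66907733e-04]), 'joint_efforts': array([-7.35332524e-04, -6.00646448e+01,  6.81783780e-01, -2.99417621e+01,
        1.38244187e-02,  1.07845408e-02,  3.59217790e-05]), 'tool_pos': array([ 250.52564473, -572.07945972,  244.43956146]), 'tcp_rot': array([-3.13998556e+00,  8.05475301e-05,  4.12840028e-01]), 'ft_force': array([-0.65834137, -0.23363438,  0.47235114]), 'moment': array([-0.01284875,  0.04698217, -0.06153527]), 'grip_force': 0.0, 'grip_width': 85.25508804172495}
(np.float64(504.3443507555284), 313.4402359877185, 242.4054244593207) [[-8.93002356e-03 -9.97701751e-01  6.71674815e-02  4.05472360e+02]
 [-9.99842685e-01  7.87937447e-03 -1.58909192e-02 -7.42412662e+01]
 [ 1.53251602e-02 -6.72988213e-02 -9.97615160e-01  1.55844377e+03]
 [ 0.00000000e+00  0.00000000e+00  0.00000000e+00  1.00000000e+00]]
(np.float64(462.5999784418739), 327.9575166764072, 242.46210092148397) [[-6.54802521e-01  6.21062689e-01 -4.30714285e-01  9.61730769e+02]
 [ 7.55718033e-01  5.46405098e-01 -3.61014852e-01  2.77140161e+02]
 [ 1.11316263e-02 -5.61891988e-01 -8.27135709e-01  9.40204075e+02]
 [ 0.00000000e+00  0.00000000e+00  0.00000000e+00  1.00000000e+00]]
```

View pics/top.png

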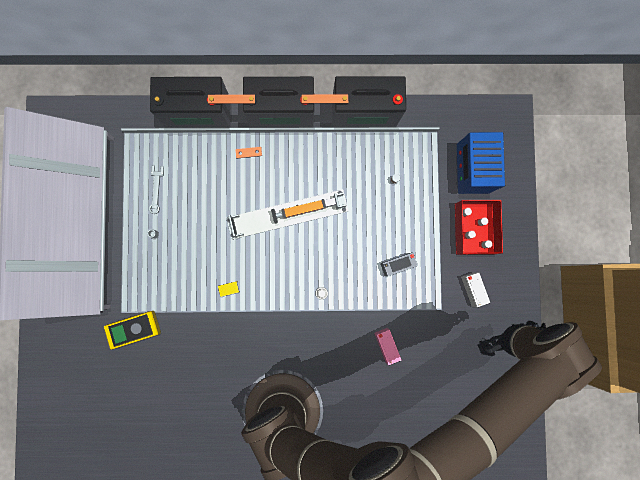

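View pics/scene.png

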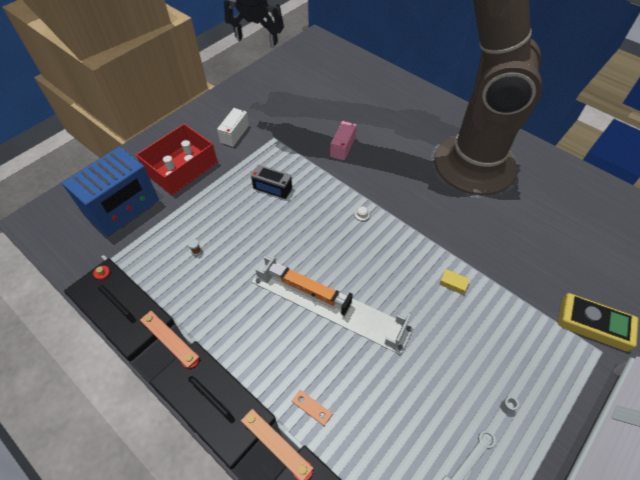

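The top view shows the anchor at about (340,200) and the end stop at (236,225). There are three battery-like boxes: black/blue at (397,263), pink at (388,347) and white at (475,289). The black/blue one standing on the shelf fits the description. The scene view shows it at (272,181) with its blue wrap. Next I'll measure and take an enlarged crop to confirm.

```bash
python3 - <<'E'
from h import *
from scipy import ndimage as nd
def rect(P2):
    (c,s,a)=cv2.minAreaRect(P2.astype(np.float32)); b=cv2.boxPoints((c,s,a)); 
    e=[b[1]-b[0],b[2]-b[1]]; l=max(e,key=np.linalg.norm); ang=np.degrees(np.arctan2(l[1],l[0]))%180
    return np.round(c,1),np.round(s,1),round(float(ang),2)
for n,win in(("top",dict(bat=(370,425,240,285),hd=(215,360,180,245))),("scene",dict(bat=(240,305,155,205),hd=(245,420,250,360)))):
    c=dict(np.load(n+".npz")); P=pts(c); hsv=cv2.cvtColor(c["color"],cv2.COLOR_RGB2HSV)
    def sub(k):
        u0,u1,v0,v1=win[k]; m=np.zeros((480,640),bool); m[v0:v1,u0:u1]=1; return m
    m=sub("bat"); z=P[...,2]
    t=m&(z>50)&(z<75); print(n,"bat top",t.sum(),rect(P[t][:,:2]),np.percentile(z[t],[5,50,95]))
    m=sub("hd"); H=hsv
    o=m&(H[...,0]>5)&(H[...,0]<22)&(H[...,1]>140)&(H[...,2]>100)
    o2=o&(z>44)&(z<60); print("orange",o.sum(),o2.sum(),rect(P[o2][:,:2]),np.percentile(z[o],[5,50,95]))
    h=m&(z>30)&(z<75); print("z>30 all",rect(P[h][:,:2]))
    w=m&(H[...,1]<25)&(H[...,2]>190)&(z<16)&(z>4); l,k=nd.label(w); 
    i=np.argmax(nd.sum(w,l,range(1,k+1)))+1; print("strip",rect(P[l==i][:,:2]),np.median(P[l==i][:,2]))
    sh=(z<12)&(z>-2); print("shelf med z", np.median(z[230:300,200:220]))
    u0,u1,v0,v1=win["bat"]; im1=cv2.resize(c["color"][v0:v1,u0:u1],None,fx=7,fy=7)[:300,:380]
    u0,u1,v0,v1=win["hd"]; im2=cv2.resize(c["color"][v0:v1,u0:u1],(u1*0+400,300))
    im=np.hstack([cv2.resize(im1,(400,300)),im2]); globals()[n+"_i"]=im
save("crop1",np.vstack([top_i,scene_i]))
E
```

```text
top bat top 460 (array([ 440.3, -355.4]), array([42.7, 98.2]), 108.8) [52.38891579 57.78027186 63.07084258]
orange 307 269 (array([609.9, -69.2]), array([ 24.6, 114.7]), 103.25) [50.74213299 55.99159962 61.0687844 ]
z>30 all (array([600.8, -22. ]), array([ 64.8, 351.6]), 103.89)
strip (array([619.9, -17.6]), array([147. , 333.9]), 98.34) 8.907403792957666
shelf med z 4.494088667943743
scene bat top 536 (array([ 442.4, -355.3]), array([48.1, 98.4]), 109.19) [52.78627668 57.64095346 60.90269987]
orange 688 608 (array([611.7, -66.9]), array([ 25.9, 127.1]), 103.38) [39.52594812 55.47301349 58.69262565]
z>30 all (array([594.6, -24.1]), array([ 68.1, 353.1]), 101.36)
strip (array([596.9, -20.5]), array([ 74.1, 327.1]), 103.4) 9.4230962906463
shelf med z 5.0562724720196
```

View pics/crop1.png

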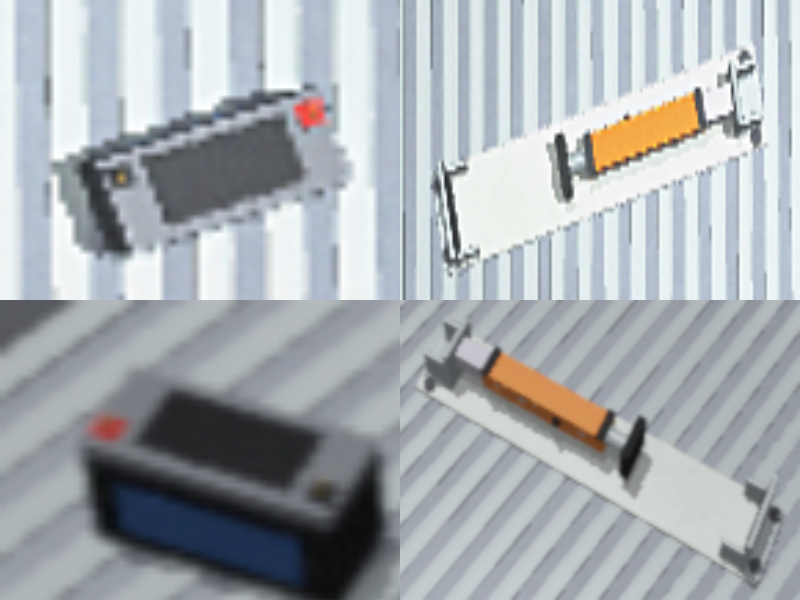

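The crop confirms it: a black box with blue wrap, grey top and terminals. The button shows on the sleeve's far (+x) side near the foot. I'll hover over the hold-down for a close look.

Request:
{"method": "play_rows", "body": {
  "targets": [1, 0.4, 0.7, 0.1, 0.88, 1, 0.45, 0.76, 0.1, 0.88, 1, 0.45, 0.76, 0.1, 0.88, 1, 0.45, 0.76, 0.1, 0.88, 1, 0.45, 0.76, 0.1, 0.88, 1, 0.45, 0.76, 0.1, 0.88, 1, 0.45, 0.76, 0.1, 0.88, 1, 0.45, 0.76, 0.1, 0.88, 1, 0.45, 0.76, 0.1, 0.88, 1, 0.45, 0.76, 0.1, 0.88, 1, 0.45, 0.76, 0.1, 0.88, 1, 0.45, 0.76, 0.1, 0.88, 1, 0.45, 0.76, 0.1, 0.88, 1, 0.45, 0.76, 0.1, 0.88, 1, 0.3, 0.5, 0, 0.88, 1, 0, 0, 0, 0, 1, 0, 0, 0, 0]
}}

```text
clock: 1.8
tool_pos: [578.0, -18.3, 314.6]
tcp_rot: [-3.14, -0.0, 1.795]
ft_force: [0.1, -0.9, 0.1]
grip_width: 85.5
grip_force: 0.0
```

```bash
cat >> h.py <<'E'
from scipy.spatial.transform import Rotation as R
def wrist(n):
    s=manip.sense(); c=manip.capture("wrist")
    T=np.eye(4); T[:3,:3]=R.from_euler("xyz",s["tcp_rot"]).as_matrix(); T[:3,3]=s["tool_pos"]
    c["pose"]=T@c["T_tool_cam"]; np.savez(n+".npz",**c); save(n,c["color"])
    print(s["clock"],s["tool_pos"].round(1),np.degrees(s["tcp_rot"]).round(2),s["ft_force"].round(1),s["joints"].round(2),s["grip_width"]); return c
E
python3 -c "
from h import *
c=wrist('w1');print(K(c),c['T_tool_cam'].round(2))"
```

```text
1.8 [578.  -18.3 314.6] [-1.7992e+02 -2.0000e-02  1.0287e+02] [ 0.1 -0.9  0.1] [ 0.37  0.34 -0.56  1.59  0.18  1.27  0.01] 85.4703169193241
(np.float64(413.47732263567485), 323.433578964121, 236.43348951625356) [[   0.     -0.96   -0.28   71.04]
 [   1.      0.     -0.     -0.91]
 [   0.     -0.28    0.96 -128.23]
 [   0.      0.      0.      1.  ]]
```

View pics/w1.png

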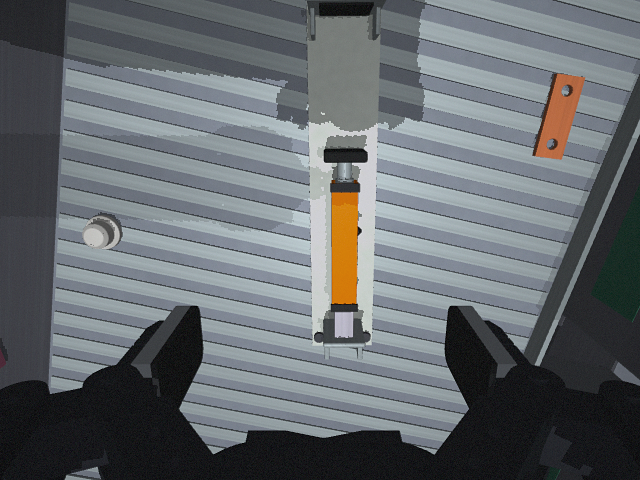

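The wrist view shows the hold-down clearly. The stop is at (344,8), the foot at (345,155), the sleeve spans columns 331–358 and rows 181–311, and the button is at (360,231).

```bash
python3 - <<'E'
from h import *
c=dict(np.load("w1.npz")); P=pts(c); H=cv2.cvtColor(c["color"],cv2.COLOR_RGB2HSV); f,cx,cy=K(c)
def ray(u,v,z):
    d=c["pose"][:3,:3]@np.array([(u-cx)/f,(v-cy)/f,1]); o=c["pose"][:3,3]; return o+d*(z-o[2])/d[2]
o=(H[...,0]>5)&(H[...,0]<22)&(H[...,1]>150)&(H[...,2]>100); o[:,:300]=0;o[:,400:]=0
v,u=np.nonzero(o); print("orange rows",v.min(),v.max(),"z",np.percentile(P[o][:,2],[5,50,95]))
A=np.array([ray(a,b,56.5) for a,b in zip(u,v)])[:,:2]
(cc,s,a)=cv2.minAreaRect(A.astype(np.float32)); print("orange rect",cc,s,a)
mid=[(r,np.median(np.nonzero(o[r])[0])) for r in range(190,305)]
M=np.array([ray(uu,r,56.5)[:2] for r,uu in mid]); (vx,vy,x0,y0)=cv2.fitLine(M.astype(np.float32),cv2.DIST_L2,0,.01,.01).ravel(); ang=np.degrees(np.arctan2(vy,vx))%180
print("axis",x0,y0,ang)
g=np.gradient
# strip edges on z=10
L=[];Rr=[]
gr=c["color"].astype(int).min(2)
a=np.radians(ang); yd=np.array([np.cos(a),np.sin(a)]); xd=np.array([yd[1],-yd[0]])
p0=np.array([x0,y0])
def loc(P3): d=np.array(P3)[:2]-p0; return np.round([d@xd,d@yd,P3[2]],1)
print("button ray z44",loc(ray(360,231,44)))
z=P[...,2]
for n,m in(("foot",(slice(145,175),slice(318,372))),("stop",(slice(0,30),slice(300,390))),("anchor",(slice(305,345),slice(310,375)))):
    q=P[m].reshape(-1,3); q=q[q[:,2]>30]; l=np.array([loc(x) for x in q]); print(n,len(l),np.percentile(l,[2,50,98],axis=0).round(1).tolist())
print("orange ends",loc(ray(344,181,56.5)),loc(ray(344,311,56.5)))
q=P[9:18,335:355].reshape(-1,3); print("stop px", [loc(P[r,345]).tolist() for r in range(0,20,2)])
print("foot px", [loc(P[r,345]).tolist() for r in range(140,168,3)])
w=P[60:120,:]; w_=[ (np.nonzero((P[r,290:400,2]>8)) [0]) for r in (80,100,130)]
for r in (60,80,100): 
    k=(np.abs(P[r,290:400,2]-10)<2.5).nonzero()[0]+290; print(r,k.min(),k.max(),[loc(ray(kk,r,10)).tolist() for kk in (310,377)])
E
```

```text
orange rows 180 303 z [54.75766807 56.01022195 57.3178987 ]
orange rect (607.6648559570312, -63.15252685546875) (24.297115325927734, 126.0804443359375) 13.205970764160156
axis nan nan nan
button ray z44 [nan nan 44.]
foot 788 [[nan, nan, 36.3], [nan, nan, 62.6], [nan, nan, 65.2]]
stop 1093 [[nan, nan, 31.6], [nan, nan, 46.8], [nan, nan, 61.7]]
anchor 1219 [[nan, nan, 32.8], [nan, nan, 53.8], [nan, nan, 63.4]]
orange ends [ nan  nan 56.5] [ nan  nan 56.5]
stop px [[nan, nan, 59.7], [nan, nan, 55.7], [nan, nan, 53.9], [nan, nan, 53.6], [nan, nan, 45.6], [nan, nan, 36.6], [nan, nan, 29.6], [nan, nan, 21.7], [nan, nan, 10.1], [nan, nan, 9.4]]
foot px [[nan, nan, 10.6], [nan, nan, 8.9], [nan, nan, 9.1], [nan, nan, 37.1], [nan, nan, 62.4], [nan, nan, 63.9], [nan, nan, 63.9], [nan, nan, 64.4], [nan, nan, 51.0], [nan, nan, 51.0]]
60 308 379 [[nan, nan, 10.0], [nan, nan, 10.0]]
80 308 378 [[nan, nan, 10.0], [nan, nan, 10.0]]
100 308 378 [[nan, nan, 10.0], [nan, nan, 10.0]]
  return _methods._mean(a, axis=axis, dtype=dtype,
  ret = ret.dtype.type(ret / rcount)
```

```bash
python3 - <<'E'
from h import *
c=dict(np.load("w1.npz")); P=pts(c); H=cv2.cvtColor(c["color"],cv2.COLOR_RGB2HSV); f,cx,cy=K(c)
def ray(u,v,z):
    d=c["pose"][:3,:3]@np.array([(u-cx)/f,(v-cy)/f,1]); o=c["pose"][:3,3]; return o+d*(z-o[2])/d[2]
o=(H[...,0]>5)&(H[...,0]<22)&(H[...,1]>150)&(H[...,2]>100)&(np.abs(P[...,2]-56)<4); o[:,:300]=0;o[:,400:]=0
M=np.array([ray(np.median(np.nonzero(o[r])[0]),r,56.5)[:2] for r in range(195,296)])
(vx,vy,x0,y0)=cv2.fitLine(M.astype(np.float32),cv2.DIST_L2,0,.01,.01).ravel(); ang=np.degrees(np.arctan2(vy,vx))%180
a=np.radians(ang); yd=np.array([np.cos(a),np.sin(a)]); xd=np.array([yd[1],-yd[0]])
# origin guess from foot-end of sleeve etc.
p0=np.array([x0,y0]); print("axis",p0,ang)
def loc(P3): d=np.array(P3)[:2]-p0; return np.round([d@xd,d@yd,P3[2]],1).tolist()
print("button ray z44",loc(ray(360,231,44)))
print("sleeve ends",[loc(ray(344,v,56.5)) for v in (181,190,304,311)])
for r in range(0,20,2): print("stop",r,loc(P[r,345]))
for r in range(140,168,3): print("foot",r,loc(P[r,345]))
for r in (60,80,100): print("strip edges",loc(ray(308,r,10)),loc(ray(378,r,10)))
print("strip end",loc(ray(344,345,10)))
E
```

```text
axis [607.769   -64.61715] 103.216576
button ray z44 [16.3, 11.3, 44.0]
sleeve ends [[-0.7, 63.5, 56.5], [-0.6, 55.0, 56.5], [0.3, -62.7, 56.5], [0.4, -70.5, 56.5]]
stop 0 [-1.2, 214.1, 59.7]
stop 2 [-1.0, 213.5, 55.7]
stop 4 [-0.9, 212.4, 53.9]
stop 6 [-0.9, 211.0, 53.6]
stop 8 [-0.5, 211.3, 45.6]
stop 10 [-0.1, 211.7, 36.6]
stop 12 [0.3, 211.6, 29.6]
stop 14 [0.7, 211.6, 21.7]
stop 16 [1.2, 212.4, 10.1]
stop 18 [1.2, 210.8, 9.4]
foot 140 [2.2, 98.4, 10.6]
foot 143 [2.3, 95.3, 8.9]
foot 146 [2.3, 92.3, 9.1]
foot 149 [1.0, 91.4, 37.1]
foot 152 [-0.2, 90.7, 62.4]
foot 155 [-0.3, 88.2, 63.9]
foot 158 [-0.3, 85.5, 63.9]
foot 161 [-0.3, 82.9, 64.4]
foot 164 [0.4, 78.7, 51.0]
foot 167 [0.4, 75.9, 51.0]
strip edges [-34.3, 174.2, 10.0] [33.5, 173.8, 10.0]
strip edges [-34.6, 156.0, 10.0] [34.1, 155.6, 10.0]
strip edges [-34.9, 137.3, 10.0] [34.7, 136.9, 10.0]
strip end [3.1, -138.1, 10.0]
```

Request:
{"method": "play_rows", "body": {
  "targets": [1, -0.34, -0.84, -0.2, 0.13, 1, -0.34, -0.84, -0.2, 0.13, 1, -0.34, -0.84, -0.2, 0.13, 1, -0.34, -0.84, -0.2, 0.13, 1, -0.34, -0.84, -0.2, 0.13, 1, -0.34, -0.84, -0.2, 0.13, 1, -0.34, -0.84, -0.2, 0.13, 1, -0.34, -0.84, -0.2, 0.13, 1, 0, 0, 0, 0, 1, 0, 0, 0, 0]
}}

```text
clock: 2.85
tool_pos: [440.0, -356.6, 234.9]
tcp_rot: [-3.141, -0.001, 1.898]
ft_force: [0.4, 0.0, -0.1]
grip_width: 85.7
grip_force: 0.0
```

```bash
python3 - <<'E'
from h import *
c=wrist("w2"); P=pts(c); z=P[...,2]
b=manip.sense()["tool_pos"]
m=(z>50)&(z<70)&(np.hypot(P[...,0]-441,P[...,1]+355)<90)
f,cx,cy=K(c); v,u=np.nonzero(m); print(m.sum(),np.percentile(z[m],[5,50,95]),u.min(),u.max(),v.min(),v.max())
D=np.stack([(u-cx)/f,(v-cy)/f,np.ones(len(u))],-1)@c["pose"][:3,:3].T; o=c["pose"][:3,3]
A=o+D*((58-o[2])/D[:,2:]); print(cv2.minAreaRect(A[:,:2].astype(np.float32)))
E
```

```text
2.85 [ 440.  -356.6  234.9] [-1.7994e+02 -4.0000e-02  1.0874e+02] [ 0.4  0.  -0.1] [ 0.92  0.36 -0.41  1.73  0.16  1.09  0.78] 85.67264103188246
6974 [56.49858389 57.89172297 59.24320712] 296 353 147 271
((439.1234436035156, -355.72235107421875), (42.32981872558594, 95.86575317382812), 18.857112884521484)
```

View pics/w2.png

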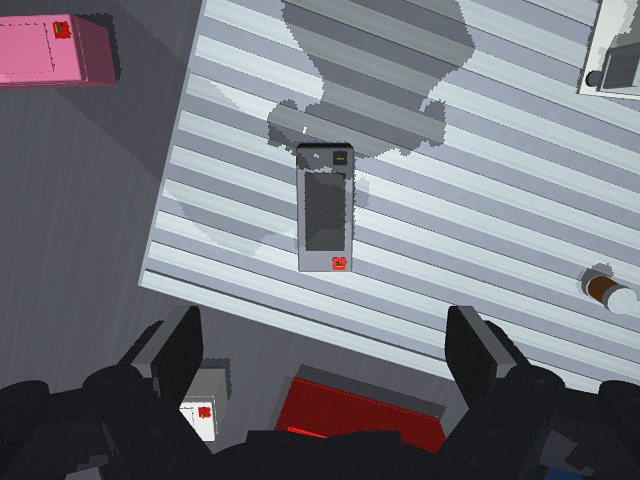

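The battery is under the tool at (325,207), square to the jaws. Descending and gripping.

Request:
{"method": "play_rows", "body": {
  "targets": [1, -0.02, 0.02, -0.7, 0, 1, 0, 0, -0.7, 0, 1, 0, 0, -0.7, 0, 1, 0, 0, -0.7, 0, 1, 0, 0, -0.6, 0, 1, 0, 0, -0.3, 0, 1, 0, 0, -0.24, 0, 1, 0, 0, 0, 0, 0, 0, 0, 0, 0, 0, 0, 0, 0, 0, 0, 0, 0, 0, 0, 0, 0, 0, 0, 0, 0, 0, 0, 0, 0, 0, 0, 0, 0, 0, 0, 0, 0, 0, 0, 0, 0, 0, 0, 0],
  "newtons": 50
}}

```text
clock: 4.5
tool_pos: [441.3, -354.3, 39.6]
tcp_rot: [3.141, 0.002, 1.903]
ft_force: [-2.7, 0.5, 7.2]
grip_width: 42.3
grip_force: 52.8
```

Request:
{"method": "play_rows", "body": {
  "targets": [0, 0, 0, 0.2, 0, 0, 0, 0, 0.5, 0, 0, 0, 0, 0.6, 0, 0, 0, 0, 0.5, 0, 0, 0.1, 0.34, 0.2, 0, 0, 0.22, 0.73, 0, -0.1, 0, 0.22, 0.73, 0, -0.1, 0, 0.22, 0.73, 0, -0.1, 0, 0.22, 0.73, 0, -0.1, 0, 0.22, 0.73, 0, -0.1, 0, 0.22, 0.73, 0, -0.1, 0, 0.22, 0.73, 0, -0.1, 0, 0.22, 0.73, 0, -0.1, 0, 0.22, 0.73, 0, -0.1, 0, 0.22, 0.73, 0, -0.1, 0, 0.22, 0.73, 0, 0, 0, 0.1, 0.4, 0, 0, 0, 0, 0, 0, 0, 0, 0, 0, 0, 0]
}}

```text
clock: 6.4
tool_pos: [571.2, 85.9, 137.8]
tcp_rot: [-3.14, -0.0, 1.801]
ft_force: [-0.0, -0.3, -6.8]
grip_width: 42.0
grip_force: 52.4
```

```bash
python3 -c "
from h import *
c=wrist('w3')"
```

```text
6.4 [571.2  85.9 137.8] [-1.7991e+02 -1.0000e-02  1.0320e+02] [-0.  -0.3 -6.8] [ 0.12  0.49 -0.47  1.8   0.27  0.92 -0.24] 41.98342498934681
```

View pics/w3.png

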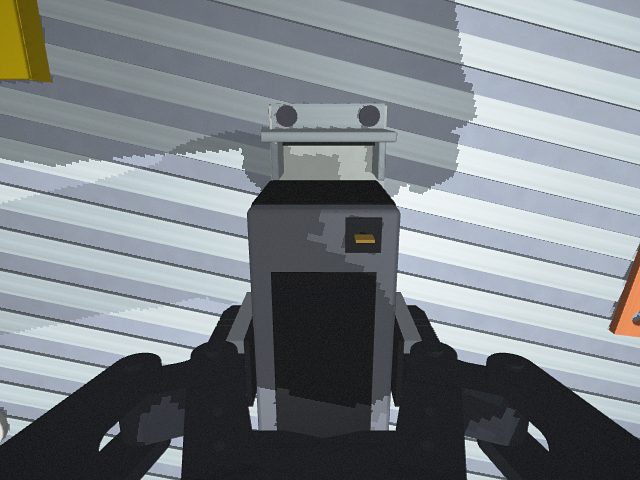

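The battery is held square. The stop plate is at (330,135) and the cheeks are at columns ~276 and ~384. I'll check the stop and battery front end in the tool frame.

```bash
python3 - <<'E'
from h import *
c=dict(np.load("w3.npz")); P=pts(c); a=np.radians(103.2); yd=np.array([np.cos(a),np.sin(a)]); xd=np.array([yd[1],-yd[0]]); t=np.array([571.2,85.9])
d=P[...,:2]-t; L=np.stack([d@xd,d@yd,P[...,2]],-1).round(1)
for r in range(126,160,3): print("stop",r,L[r,330])
k=(L[135,:,2]>45)&(abs(L[135,:,0])<60); q=L[135,k]; print("plate x",q[:,0].min(),q[:,0].max(),np.nonzero(k)[0][[0,-1]])
for r in (155,165,172): 
    s=L[r,255:405]; k=(s[:,2]>25); print("cheeks",r,s[k][:,0].round(0).tolist()[:3],s[k][:,0].tolist()[-3:], s[~k][:,0].min(),s[~k][:,0].max())
b=L[206:212,260:390].reshape(-1,3); print("bat front top",np.median(b,0)); 
for r in (215,260): s=L[r,240:405]; k=s[:,2]>140; print(s[k][:,0].min(),s[k][:,0].max(),np.median(s[k][:,2]))
E
```

```text
stop 126 [ 2.5 64.7 13.4]
stop 129 [ 2.3 63.5 30.1]
stop 132 [ 1.9 63.1 60.9]
stop 135 [ 1.9 61.7 61.5]
stop 138 [ 1.9 60.3 62.2]
stop 141 [ 1.9 58.9 62. ]
stop 144 [ 2.  57.1 56.3]
stop 147 [ 2.6 52.4 11.5]
stop 150 [ 2.7 50.5 10.2]
stop 153 [ 2.7 48.7  9.5]
stop 156 [ 2.7 46.9  9.9]
stop 159 [ 2.7 45.   9.3]
plate x -31.7 33.7 [ 49 396]
cheeks 155 [-30.0, -29.0, -28.0] [30.9, 31.5, 32.0] -43.7 48.8
cheeks 165 [-1.0, -29.0, -29.0] [30.5, 31.1, 31.5] -44.2 49.4
cheeks 172 [-29.0, -29.0, -28.0] [30.7, 31.3, 31.7] -44.4 49.4
bat front top [ -0.75  46.2  154.4 ]
-22.0 20.2 155.8
-22.3 19.9 155.9
```

Request:
{"method": "play_rows", "body": {
  "targets": [0, 0.04, 0.01, -0.3, 0, 0, 0, 0, -0.4, 0, 0, 0, 0, -0.4, 0, 0, 0, 0, -0.35, 0, 0, 0, 0, -0.2, 0, 0, 0, 0, -0.1, 0, 0, 0, 0, -0.05, 0, 0, 0, 0, -0.02, 0, 0, 0, 0, -0.02, 0, 0, 0, 0, 0, 0, 0, 0, 0, 0, 0]
}}

```text
clock: 7.55
tool_pos: [574.5, 85.5, 46.7]
tcp_rot: [3.141, 0.0, 1.799]
ft_force: [1.1, -0.2, -6.5]
grip_width: 42.1
grip_force: 52.2
```

Request:
{"method": "play_rows", "body": {
  "targets": [0, -0.01, 0, -0.02, 0, 0, 0, 0, -0.02, 0, 0, 0, 0, -0.02, 0, 0, 0, 0, 0, 0, 0, 0, 0, 0, 0]
}}

```text
clock: 8.05
tool_pos: [573.7, 85.5, 43.7]
tcp_rot: [3.142, 0.0, 1.799]
ft_force: [-3.1, -0.1, 2.7]
grip_width: 41.8
grip_force: 53.1
```

Request:
{"method": "play_rows", "body": {
  "targets": [0.6, 0, 0, 0, 0, 0.6, 0, 0, 0, 0, 0.7, 0, 0, 0, 0, 0.8, 0, 0, 0, 0, 0.9, 0, 0, 0, 0, 1, 0, 0, 0, 0, 1, 0, 0, 0.1, 0, 1, 0, 0, 0.4, 0, 1, 0, 0, 0.7, 0, 1, 0, 0, 0.7, 0, 1, 0, 0, 0.7, 0, 1, 0, 0, 0.4, 0, 1, 0, 0, 0, 0, 1, 0, 0, 0, 0]
}}

```text
clock: 9.45
tool_pos: [573.7, 85.4, 193.6]
tcp_rot: [3.141, 0.0, 1.799]
ft_force: [-0.6, -0.3, -0.2]
grip_width: 85.4
grip_force: 0.0
```

```bash
python3 - <<'E'
from h import *
c=wrist("w4"); P=pts(c); z=P[...,2]; f,cx,cy=K(c)
m=(z>57)&(z<75)&(np.hypot(P[...,0]-573,P[...,1]-85)<60); m[:125]=0
t=manip.sense()["tool_pos"]
print(m.sum(),cv2.minAreaRect(P[m][:,:2].astype(np.float32)),np.median(z[m]))
E
```

```text
9.45 [573.7  85.4 193.6] [1.7996e+02 2.0000e-02 1.0308e+02] [-0.6 -0.3 -0.2] [ 0.14  0.43 -0.49  1.74  0.23  1.02 -0.21] 85.42681179528329
9230 ((571.4481201171875, 89.96925354003906), (42.68037033081055, 109.51262664794922), 13.049495697021484) 61.88441346918475
```

View pics/w4.png

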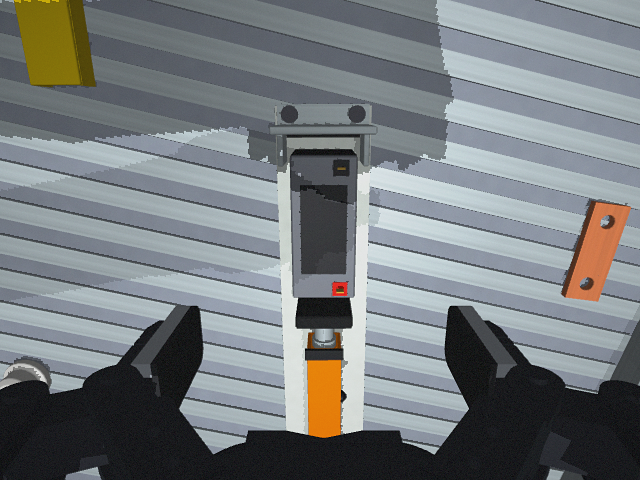

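The battery stands in the bay between the foot and the cheeks. The button is visible at (343,395), so I'll fix its location.

```bash
python3 - <<'E'
from h import *
p0=np.array([607.77,-64.62]);a=np.radians(103.2); yd=np.array([np.cos(a),np.sin(a)]); xd=np.array([yd[1],-yd[0]])
for n,(u0,u1,v0,v1) in(("w1",(357,366,222,240)),("w4",(339,350,384,406))):
    c=dict(np.load(n+".npz")); f,cx,cy=K(c); g=c["color"][v0:v1,u0:u1].max(2)<60
    v,u=np.nonzero(g); u=u.mean()+u0; v=v.mean()+v0; o=c["pose"][:3,3]
    d=c["pose"][:3,:3]@np.array([(u-cx)/f,(v-cy)/f,1]); q=(o+d*(44-o[2])/d[2])[:2]
    print(n,u,v,g.sum(),"local",(q-p0)@xd,(q-p0)@yd)
    H=cv2.cvtColor(c["color"],cv2.COLOR_RGB2HSV)
    m=(H[...,0]>5)&(H[...,0]<22)&(H[...,1]>150)&(H[...,2]>100); m[:,:300]=0; m[:,400:]=0
    for r in ((231,) if n=="w1" else (380,400)):
        k=np.nonzero(m[r])[0]; d=c["pose"][:3,:3]@np.array([(np.mean(k[[0,-1]])-cx)/f,(r-cy)/f,1]); q=(o+d*(56.5-o[2])/d[2])[:2]
        print("axis",r,k[[0,-1]],"local",(q-p0)@xd,(q-p0)@yd)
E
```

```text
w1 358.8235294117647 230.41176470588235 17 local 15.148099810593353 11.907362312264548
axis 231 [332 357] local 0.20646416826245867 14.866144070182534
w4 342.625 395.625 40 local 14.905310872619122 11.978892564264301
axis 380 [308 340] local 0.21560095903476342 35.273389503031844
axis 400 [308 340] local 0.1868444046990989 17.692638423881604
```

Request:
{"method": "play_rows", "body": {
  "targets": [1, 0.09, -0.36, 0, 0, 1, 0.16, -0.7, 0, 0, 1, 0.16, -0.7, 0, 0, 1, 0.16, -0.7, 0, 0, 1, 0.08, -0.3, -0.1, 0, 1, 0, 0, -0.5, 0, 1, 0, 0, -0.6, 0, 0.8, 0, 0, -0.6, 0, 0.8, 0, 0, -0.6, 0, 0.8, 0, 0, -0.4, 0, 0.8, 0, 0, -0.2, 0, 0.8, 0, 0, -0.09, 0, 0.8, 0, 0, 0, 0, 0.8, 0, 0, 0, 0],
  "newtons": 20
}}

```text
clock: 10.9
tool_pos: [606.8, -52.3, 39.7]
tcp_rot: [3.14, 0.0, 1.799]
ft_force: [-0.2, -0.7, -0.0]
grip_width: 68.6
grip_force: 0.0
```

Request:
{"method": "play_rows", "body": {
  "targets": [0.5, 0, 0, 0, 0, 0.42, 0, 0, 0, 0, 0.36, 0, 0, 0, 0, 0.3, 0, 0, 0, 0, 0.2, 0, 0, 0, 0, 0, 0, 0, 0, 0, 0, 0, 0, 0, 0, 0, 0, 0, 0, 0, 0, 0, 0, 0, 0, 0, 0, 0, 0, 0],
  "newtons": 30
}}

```text
clock: 11.9
tool_pos: [606.4, -52.6, 39.5]
tcp_rot: [3.141, 0.001, 1.799]
ft_force: [-0.9, -0.9, 6.6]
grip_width: 24.6
grip_force: 29.9
```

Request:
{"method": "play_rows", "body": {
  "targets": [0, -0.0046, 0.02, 0, 0, 0, -0.0046, 0.02, 0, 0, 0, -0.0046, 0.02, 0, 0, 0, 0, 0, 0, 0]
}}

```text
clock: 12.3
tool_pos: [606.0, -50.9, 39.6]
tcp_rot: [3.141, 0.002, 1.799]
ft_force: [-0.1, -3.1, 5.9]
grip_width: 24.6
grip_force: 29.8
```

Request:
{"method": "play_rows", "body": {
  "targets": [0, -0.0046, 0.02, 0, 0, 0, -0.0046, 0.02, 0, 0, 0, -0.0046, 0.02, 0, 0, 0, 0, 0, 0, 0]
}}

```text
clock: 12.7
tool_pos: [605.5, -48.8, 39.6]
tcp_rot: [3.141, 0.003, 1.798]
ft_force: [1.2, -4.9, 5.1]
grip_width: 24.3
grip_force: 29.3
```

Request:
{"method": "play_rows", "body": {
  "targets": [0, -0.0046, 0.02, 0, 0, 0, -0.0046, 0.02, 0, 0, 0, -0.0046, 0.02, 0, 0, 0, -0.0046, 0.02, 0, 0, 0, 0, 0, 0, 0]
}}

```text
clock: 13.2
tool_pos: [604.3, -43.6, 39.5]
tcp_rot: [3.141, 0.002, 1.799]
ft_force: [0.3, -1.9, 5.3]
grip_width: 24.4
grip_force: 29.4
```

Request:
{"method": "play_rows", "body": {
  "targets": [0, -0.0046, 0.02, 0, 0, 0, -0.0046, 0.02, 0, 0, 0, -0.0046, 0.02, 0, 0, 0, -0.0046, 0.02, 0, 0, 0, -0.0046, 0.02, 0, 0, 0, -0.0046, 0.02, 0, 0, 0, -0.0046, 0.02, 0, 0, 0, -0.0046, 0.02, 0, 0, 0, 0, 0, 0, 0]
}}

```text
clock: 14.1
tool_pos: [602.8, -37.2, 39.6]
tcp_rot: [3.141, 0.003, 1.798]
ft_force: [0.4, -6.3, 5.1]
grip_width: 24.8
grip_force: 29.3
```

```bash
python3 -c "
from h import *
c=wrist('w5')"
```

```text
14.1 [602.8 -37.2  39.6] [179.96   0.19 103.01] [ 0.4 -6.3  5.1] [ 0.25  0.65 -0.38  1.8   0.34  0.76 -0.08] 24.84339230020018
```

View pics/w5.png

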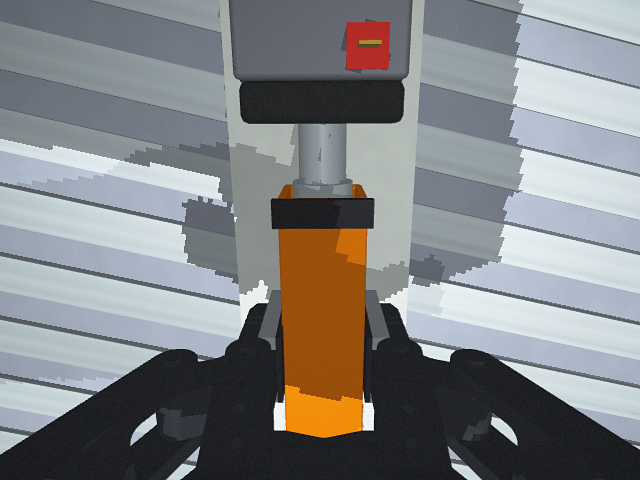

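The foot at (320,100) has met the battery with the sleeve about 16 mm out. The battery is starting to be pushed.

Request:
{"method": "play_rows", "body": {
  "targets": [0, -0.0046, 0.02, 0, 0, 0, -0.0046, 0.02, 0, 0, 0, -0.0046, 0.02, 0, 0, 0, -0.0046, 0.02, 0, 0, 0, -0.0046, 0.02, 0, 0, 0, -0.0046, 0.02, 0, 0, 0, -0.0046, 0.02, 0, 0, 0, -0.0046, 0.02, 0, 0, 0, 0, 0, 0, 0]
}}

```text
clock: 15.05
tool_pos: [600.8, -29.2, 39.6]
tcp_rot: [3.141, 0.003, 1.798]
ft_force: [0.6, -7.1, 5.7]
grip_width: 24.3
grip_force: 29.4
```

Request:
{"method": "play_rows", "body": {
  "targets": [0, -0.0023, 0.01, 0, 0, 0, -0.0023, 0.01, 0, 0, 0, -0.0023, 0.01, 0, 0, 0, -0.0023, 0.01, 0, 0, 0, 0, 0, 0, 0]
}}

```text
clock: 15.55
tool_pos: [600.5, -27.6, 39.6]
tcp_rot: [3.141, 0.004, 1.798]
ft_force: [1.2, -6.7, 6.1]
grip_width: 24.3
grip_force: 29.4
```

Request:
{"method": "play_rows", "body": {
  "targets": [0, -0.0023, 0.01, 0, 0, 0, -0.0023, 0.01, 0, 0, 0, -0.0023, 0.01, 0, 0, 0, -0.0023, 0.01, 0, 0, 0, 0, 0, 0, 0]
}}

```text
clock: 16.05
tool_pos: [600.0, -25.8, 39.6]
tcp_rot: [3.141, 0.004, 1.798]
ft_force: [0.8, -8.2, 5.2]
grip_width: 24.7
grip_force: 29.4
```

Request:
{"method": "play_rows", "body": {
  "targets": [0, -0.0023, 0.01, 0, 0, 0, -0.0023, 0.01, 0, 0, 0, -0.0023, 0.01, 0, 0, 0, -0.0023, 0.01, 0, 0, 0, 0, 0, 0, 0]
}}

```text
clock: 16.55
tool_pos: [599.6, -23.9, 39.6]
tcp_rot: [3.141, 0.004, 1.797]
ft_force: [0.6, -7.8, 6.6]
grip_width: 24.9
grip_force: 29.4
```

Request:
{"method": "play_rows", "body": {
  "targets": [0, -0.0023, 0.01, 0, 0, 0, -0.0023, 0.01, 0, 0, 0, -0.0023, 0.01, 0, 0, 0, -0.0023, 0.01, 0, 0, 0, 0, 0, 0, 0]
}}

```text
clock: 17.05
tool_pos: [599.2, -22.1, 39.6]
tcp_rot: [3.141, 0.004, 1.797]
ft_force: [0.5, -8.1, 6.2]
grip_width: 24.6
grip_force: 29.4
```

Request:
{"method": "play_rows", "body": {
  "targets": [0, -0.0023, 0.01, 0, 0, 0, -0.0023, 0.01, 0, 0, 0, -0.0023, 0.01, 0, 0, 0, -0.0023, 0.01, 0, 0, 0, 0, 0, 0, 0]
}}

```text
clock: 17.55
tool_pos: [598.7, -20.2, 39.6]
tcp_rot: [3.141, 0.004, 1.797]
ft_force: [1.6, -9.1, 4.2]
grip_width: 24.4
grip_force: 29.4
```

Request:
{"method": "play_rows", "body": {
  "targets": [0, -0.0023, 0.01, 0, 0, 0, -0.0023, 0.01, 0, 0, 0, -0.0023, 0.01, 0, 0, 0, 0, 0, 0, 0]
}}

```text
clock: 17.95
tool_pos: [598.4, -18.9, 39.5]
tcp_rot: [3.141, 0.004, 1.797]
ft_force: [0.6, -9.3, 5.8]
grip_width: 24.5
grip_force: 29.4
```

Request:
{"method": "play_rows", "body": {
  "targets": [0, -0.0023, 0.01, 0, 0, 0, -0.0023, 0.01, 0, 0, 0, -0.0023, 0.01, 0, 0, 0, 0, 0, 0, 0]
}}

```text
clock: 18.35
tool_pos: [597.8, -16.4, 39.6]
tcp_rot: [3.141, 0.003, 1.798]
ft_force: [-0.0, -6.5, 6.4]
grip_width: 24.5
grip_force: 29.5
```

Request:
{"method": "play_rows", "body": {
  "targets": [0, -0.0023, 0.01, 0, 0, 0, -0.0023, 0.01, 0, 0, 0, 0, 0, 0, 0]
}}

```text
clock: 18.65
tool_pos: [597.6, -15.5, 39.6]
tcp_rot: [3.141, 0.004, 1.798]
ft_force: [-0.0, -8.4, 6.1]
grip_width: 24.6
grip_force: 29.5
```

Request:
{"method": "play_rows", "body": {
  "targets": [0, -0.0023, 0.01, 0, 0, 0, -0.0023, 0.01, 0, 0, 0, 0, 0, 0, 0]
}}

```text
clock: 18.95
tool_pos: [597.5, -15.2, 39.6]
tcp_rot: [3.141, 0.004, 1.797]
ft_force: [1.6, -9.0, 6.2]
grip_width: 24.7
grip_force: 29.5
```

Request:
{"method": "play_rows", "body": {
  "targets": [0, -0.0023, 0.01, 0, 0, 0, -0.0023, 0.01, 0, 0, 0, 0, 0, 0, 0]
}}

```text
clock: 19.25
tool_pos: [597.3, -14.6, 39.5]
tcp_rot: [3.141, 0.005, 1.797]
ft_force: [-0.1, -9.6, 5.1]
grip_width: 24.8
grip_force: 29.5
```

Request:
{"method": "play_rows", "body": {
  "targets": [0, -0.0023, 0.01, 0, 0, 0, -0.0023, 0.01, 0, 0, 0, 0, 0, 0, 0]
}}

```text
clock: 19.55
tool_pos: [597.2, -13.8, 39.6]
tcp_rot: [3.141, 0.005, 1.797]
ft_force: [2.2, -9.7, 5.0]
grip_width: 24.5
grip_force: 29.5
```

```bash
python3 - <<'E'
from h import *
c=manip.capture("scene"); np.savez("s2.npz",**c)
save("s2",cv2.resize(c["color"][250:350,250:410],(800,500),interpolation=cv2.INTER_CUBIC))
E
```

```text
(no output)
```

View pics/s2.png

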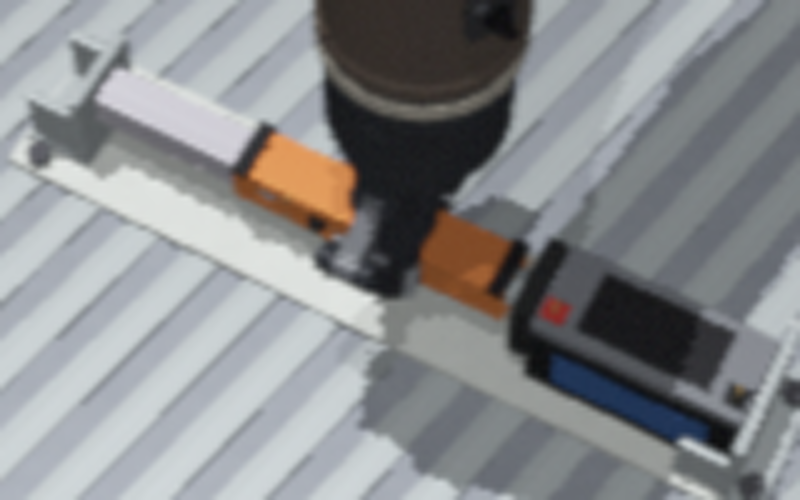

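The battery is home against the stop. A black dot on the sleeve side at crop (318,222) looks like the popped button. I'll project the button's known fixed place and check the sleeve travel.

```bash
python3 - <<'E'
from h import *
c=dict(np.load("s2.npz")); f,cx,cy=K(c); W=np.linalg.inv(c["pose"])
p0=np.array([607.77,-64.62]);a=np.radians(103.2); yd=np.array([np.cos(a),np.sin(a)]); xd=np.array([yd[1],-yd[0]])
def proj(x,y,z):
    w=W@np.r_[p0+x*xd+y*yd,z,1]; return np.array([f*w[0]/w[2]+cx,f*w[1]/w[2]+cy])
crop=lambda q:((q-[250,250])*5).round(0)
print("button",crop(proj(12.7,12,44)),crop(proj(17.5,12,44)), "old scene px",proj(17,12,44))
P=pts(c)
for uv in((245,142),(266,128),(318,222),(300,216),(265,195)):
    u,v=int(250+uv[0]/5),int(250+uv[1]/5); q=P[v,u]; d=q[:2]-p0; print(uv,(d@xd).round(1),(d@yd).round(1),q[2].round(1))
for t in (-72,-72+30,-72+37,-72+39,-72+41): print("rear top edge",t,crop(proj(0,t,56.5)))
for n,w in(("scene",(250,350)),):
    o=dict(np.load("scene.npz"))["color"].astype(int); 
    q=proj(17,12,44).astype(int); print("old",o[q[1]-3:q[1]+5,q[0]-4:q[0]+5].sum(2)); n=c["color"].astype(int); print("new",n[q[1]-3:q[1]+5,q[0]-4:q[0]+5].sum(2))
E
```

```text
button [317. 217.] [312. 226.] old scene px [312.42788928 294.94443363]
(245, 142) 0.4 -30.4 57.4
(266, 128) -9.7 -26.0 58.7
(318, 222) 16.0 12.9 47.5
(300, 216) 14.3 4.5 41.9
(265, 195) 13.3 -13.7 42.6
rear top edge -72 [164. 102.]
rear top edge -42 [223. 130.]
rear top edge -35 [236. 136.]
rear top edge -33 [240. 138.]
rear top edge -31 [244. 140.]
old [[210 211 230 250 312 397 431 444 447]
 [215 212 209 214 215 238 297 391 435]
 [226 218 212 180 129 144 194 237 294]
 [293 268 233 173 104 101 130 180 216]
 [343 323 282 212 133 105 117 167 205]
 [352 345 338 307 247 198 196 208 211]
 [369 361 356 346 338 319 288 258 233]
 [429 424 394 360 349 346 343 322 288]]
new [[230 245 282 339 374 430 462 467 454]
 [231 226 232 238 242 287 336 414 439]
 [252 236 227 190 146 171 221 267 344]
 [314 271 240 184 114 109 131 194 237]
 [370 347 304 232 148 111 125 200 231]
 [378 374 365 333 269 211 218 237 260]
 [396 393 382 374 364 341 297 273 342]
 [459 452 424 386 372 363 315 232 223]]
```

The button shows at its fixed place in the scene view, as proud as at the start (about x 16). The pull has also stalled, so it has popped into the next hole. I'll ease off, open and retreat straight up.

Request:
{"method": "play_rows", "body": {
  "targets": [0, 0.007, -0.03, 0, 0, 0, 0.007, -0.03, 0, 0, 0, 0, 0, 0, 0, 0.35, 0, 0, 0, 0, 0.45, 0, 0, 0, 0, 0.6, 0, 0, 0, 0, 0.8, 0, 0, 0, 0, 0.9, 0, 0, 0, 0, 0.9, 0, 0, 0.1, 0, 0.9, 0, 0, 0.3, 0, 0.9, 0, 0, 0.6, 0, 1, 0, 0, 0.7, 0, 1, 0, 0, 0.7, 0, 1, 0, 0, 0.5, 0, 1, 0, 0, 0.3, 0, 1, 0, 0, 0, 0, 1, 0, 0, 0, 0]
}}

```text
clock: 21.3
tool_pos: [596.6, -12.7, 198.3]
tcp_rot: [-3.141, 0.0, 1.799]
ft_force: [-0.1, 0.1, -0.4]
grip_width: 85.1
grip_force: 0.0
```

```bash
python3 - <<'E'
from h import *
c=wrist("w6")
E
```

```text
21.3 [596.6 -12.7 198.3] [-1.7997e+02  1.0000e-02  1.0309e+02] [-0.1  0.1 -0.4] [ 0.28  0.45 -0.45  1.7   0.22  1.05 -0.02] 85.11108167130956
```

View pics/w6.png

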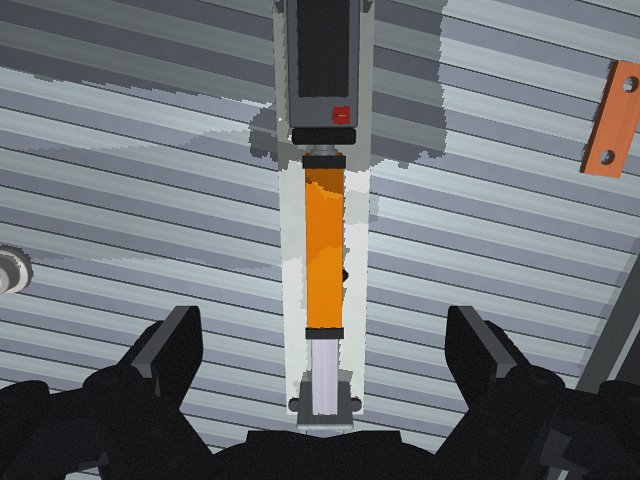

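The button stands proud at (345,275) in the second hole. The foot at (323,135) is compressed against the battery, and nothing touches the robot.

```bash
python3 -c "
from cell import manip
print(manip.job_done())"
```

```text
the job is handed in; nothing more can be done
None
```

I handed the job in, with no verdict returned: the battery stands in the bay with the foot pressing it towards the end stop, and the button has popped out in the next hole with the sleeve about 37 to 39 mm out.

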